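Clamp a rubber test cylinder in cross-lock tweezers

ROBOT

A 6-joint arm with a two-finger parallel gripper is mounted at the origin on the work surface. World frame = base frame: x ahead of the robot, y to its left, z up, the work surface at z = 0. Lengths are in m, angles in rad, forces in N, time in s.
With the tool pointing down it reaches from about 0.375 to 0.825 m from the base axis. Payload 5.5 kg.
Tool frame: the origin (TCP) lies on the centre line of the jaws, within the pads' length; the fingertips stand 11 mm ahead of it and the grasp point (between the pads) lies 8 mm behind it (manip.nose_length is the distance from the TCP to the fingertips, in m); z points along the fingers, y is the line along which they close (so a half turn about z gives the same grasp; the last joint's range is limited). The gripper opens to 85 mm and grips with 20 to 120 N. Pads are 22 mm wide; open, the fingers measure 114 mm over their backs; the gripper's body (76 mm by 85 mm) begins 54 mm behind the grasp point. The pads swing forward as they close: fully open they stand 13 mm farther back than shut.
Start: joints at [1.214, 0.314, -0.047, 1.21, 0, 1.571], TCP at [0.21, 0.562, 0.242] pointing down, gripper open.
Joint ranges: [-2.67, 2.67], [-0.69, 1.73], [-1.03, 1.25], [-2.08, 2.16], [-1.42, 1.45], [-3.14, 3.14]. Speed limits (rad/s): [2.39, 2.39, 3.01, 3.14, 3.14, 3.14].

INTERFACE

Orientations are given as a unit quaternion [x, y, z, w].
In Python, from plant import manip gives the robot as it stands.
- The arm moves only by the shell command python3 -m handwheel 'ROWS' [OPENING] [FORCE]. ROWS is JSON, a list that holds one entry, the list of rows, each a list of 6 numbers: the shift along the tool's x, y, z normalised to -1 to 1, where 1 is 0.3 m, then the turn, a rotation vector about the tool's x, y, z normalised to -1 to 1, where 1 is 180 degrees. A call has 1 to 10 rows; each row is the pose to reach, as a shift and turn from the pose commanded when the call began, along the tool's axes at that moment, turning the shorter way round; what a row does not reach only later rows make up. A row lasts 1/12 s, in which the tool goes at most 41.7 mm and 7.16 degrees, less where a joint would pass 70% of its speed; a pose out of reach is approached as far as the arm can. A call with a number of a shift or a turn outside -1 to 1 is refused whole. A call with a gripper value outside its range is refused whole. OPENING is the closure, from 0 (fully open) to 1 (shut), set as the call begins (- or left out, the last holds). The fingers move at their own pace and stop on an object; FORCE is the grip in N (left out, the last holds). Time passes only in rows, so rows that repeat a pose let the fingers close. It gives the time, the measured TCP pose, the force, the opening and the grip force at its end, in the units of the state.
- manip.observe(): the state, without advancing time (a new reading comes with each control period).
- manip.capture(name): name is "scene" or "side" or "wrist"; returns a dict with "color" (400x640x3 uint8, blue, green, red), "range_z" (400x640 float32, m along the optical axis (not along the pixel's ray), 0 where there is no reading), "fx", "fy", "cx", "cy" (pixels), "R" (3x3) and "t" (3): a world point X has camera coordinates R X + t; the wrist camera has in their place "tool_from_camera" (4x4, takes a point from camera to tool coordinates, whose origin is the TCP and whose axes are the flange's). Camera axes: x right, y down, z forward; pixel columns grow to the right and rows downward; lengths in m; the calibration is good to about 2 mm. A picture is of the moment at which its call begins: read the wrist's pose just before it.
- manip.hand_in(): hands the job in; it is judged then, once.
Trained networks look in a picture, given as the dict that the camera call returned (one of the last four; its "shot" number tells which), for a name from the list of things; names that differ only in an ending like _2 or _b are one class to them, and where a whole thing is asked for, a point or a joint stands for the part that bears it (a point fixed in the world has none). Each returns a list of dicts, best first, with "p" (0 to 1); they miss things now and then, are a little off and sometimes report something else, mostly with a low value. They report only what shows in the picture. A call takes as long as a camera call.
- manip.recognise(picture, name): "centre" ([column, row] in pixels, amid what is visible of it).
- manip.silhouettes(picture, name): "region" (400x640 bool, what is visible of it) and "centre" ([column, row] in pixels, amid what is visible of it).
- manip.pinpoint(picture, name): "centre" ([column, row] in pixels: a listed point, or the origin of a listed thing).
The state is a dict: "time": time; "joint_positions": joint angles; "joint_velocities": joint speeds; "tau": joint torques, N m; "eef_pos": TCP position; "ee_rot": TCP orientation; "force": force on the tool from outside, world axes, zero at the start; "ft_torque": the same for the moment, N m; "gripper_width": finger opening in m; "gripper_force": force on a finger pad.
Only numpy, scipy, OpenCV 4.12 (cv2) and the standard library are available. Lean on these libraries where they do the work, as an engineer would, in place of code of your own. Each camera call takes 0.05 s, during which the arm holds its last target. There are 200 camera calls.

TASK

Pick up the cross-lock tweezers by squeezing their two grips together, which opens their jaws, bring the open jaws down around the slim round rubber test cylinder, and let go so that the jaws clamp it by themselves. Leave the cylinder standing upright where it is (never knock it over), with the tweezers lying flat on the table, holding it.

Things in the scene. Friction and masses are not known exactly. Their poses are not given: they have to be found in the camera images.
- tweezers: Self-closing cross-lock steel tweezers lying flat, 179 mm long, 16 mm deep, 80 g. Origin: underside, midway between the two dark brown grips, near the centre of mass. x to the jaws (tips +97 mm, rear end -82 mm), y to the left grip, z up. Grips: x -22 to +22 mm, outer faces 43 mm apart at rest (50 at the front), 24 mm and parallel when squeezed to the stop: squeeze along y from above.
- jaws (a point): Point midway between the jaws, on the tweezers' x axis, 80 mm ahead of their origin and 8 mm above their underside. The jaws reach from 17 mm behind it to 17 mm ahead, are 5 mm thick and 16 mm deep (down to the underside), and gape 46 mm when fully open.
- left_arm (a joint): Angle of a blade about the rear pivot, rad (the other mirrors it): 0 shut (at rest), 0.06 clamped on the cylinder, 0.15 squeezed to the built-in stop, jaws fully open. A spring shuts it: about 5 N at each grip opens it fully, and it clamps a part with about 1.5 N. Squeezing at 20 to 40 N against the stop does no harm and carries the tweezers with jaws open.
- specimen: Slim round test cylinder of black rubber, 20 mm in diameter, 34 mm tall, standing loose on the table; origin at the centre of its underside, z up. With it, in a row along y about 90 mm apart and in any order, stand two black rubber pieces not to be taken: a flat disc (36 mm wide, 12 tall) and a square block (26 mm, 22 tall). The robot's side of the row is free.

How it is judged:
On the way, in this order (a step that is already met when the one before it is completed fails the run):
1. the tweezers' grips are squeezed so that the jaws stand wide open (blade angle over 0.10 rad) (value of joint left_arm above 0.1 rad), for 0.2 s.
2. the jaws, still open (blade angle over 0.08 rad), are down around the test cylinder: mid-jaw point within 14 mm of its axis and lower than 25 mm (value of joint left_arm above 0.08 rad and horizontal distance between jaws and specimen below 0.014 m and height (world z) of jaws below 0.025 m), for 0.1 s.
At the end, for the whole second after the job is handed in: The released tweezers lie flat (10 deg, within 12 mm of the table), clamping the cylinder: blade angle 0.035-0.085 rad, contact over 1 N, mid-jaw point within 14 mm of its axis. The cylinder stands upright (10 deg, within 8 mm of the table), within 40 mm of its start. Both at rest (value of joint left_arm between 0.035 and 0.085 rad and horizontal distance between jaws and specimen below 0.014 m and contact force between tweezers and specimen above 1 N and angle between each of specimen, tweezers's own z axis and vertical below 0.17 rad and height (world z) of specimen below 0.008 m and distance of specimen from where it was at the start of the episode below 0.04 m and height (world z) of tweezers below 0.012 m and linear speed of each of tweezers, specimen below 0.02 m/s); the robot touches nothing.
It fails at once if the test cylinder is knocked over (tilted more than 0.6 rad) (angle between specimen's own z axis and vertical above 0.6 rad).
It also fails if it takes over 45 s, if anything falls off the work surface, if the arm or the gripper's body presses on something with over 40 N, if the wrist force passes 120 N, or if a joint passes its speed limit or range.

## Working session

There is one attempt and no reset: what is moved stays moved. The work goes in short steps, Python scripts to look and compute and a shell command to move; the robot and the scene stay as the last step left them, time stands still between calls to the robot, and variables do not carry over. Pictures are saved under pics/ and viewed, at most 10 in all, crops included, and the job is handed in when it is done.

```bash
mkdir -p pics
cat > h.py <<'E'
import numpy as np, cv2
from plant import manip
def pts(c,mask=None):
    z=c["range_z"]; v,u=np.nonzero((z>0)&(mask if mask is not None else True)); d=z[v,u]
    P=np.c_[(u-c["cx"])*d/c["fx"],(v-c["cy"])*d/c["fy"],d]
    return (P-c["t"])@c["R"], u, v
def ray(c,px):
    d=np.array([(px[0]-c["cx"])/c["fx"],(px[1]-c["cy"])/c["fy"],1.])@c["R"]
    return -c["R"].T@c["t"], d/np.linalg.norm(d)
def onz(c,px,z):
    o,d=ray(c,px); return o+d*(z-o[2])/d[2]
E
python3 - <<'E'
from h import *
print(manip.observe())
ims=[]
for n in("scene","side"):
    c=manip.capture(n); im=c["color"].copy()
    print(n,c["t"],(-c["R"].T@c["t"]).round(3))
    for name in("tweezers","specimen"):
        for s in manip.silhouettes(c,name)[:3]:
            P,_,_=pts(c,s["region"]); 
            print(name,round(s["p"],2),s["centre"],s["region"].sum(),np.median(P,0).round(4),np.percentile(P,5,axis=0).round(3),np.percentile(P,97,axis=0).round(3))
    for name,z in(("tweezers",0),("jaws",.008),("specimen",0)):
        for s in manip.pinpoint(c,name)[:3]: 
            print("pin",name,round(s["p"],2),s["centre"],onz(c,s["centre"],z).round(4)); cv2.circle(im,tuple(int(x) for x in s["centre"]),3,(0,0,255),1)
    cv2.imwrite(f"pics/{n}1.png",im)
E
```

```text
{'time': 0.0, 'joint_positions': array([ 1.21400652e+00,  3.14202408e-01, -4.80891994e-02,  1.21019637e+00,
       -8.89893122e-06,  1.57077518e+00]), 'joint_velocities': array([-1.35800805e-03, -9.41634928e-04,  3.17436207e-04,  7.21485462e-04,
       -1.13753687e-03, -1.32836605e-05]), 'tau': array([-1.06018251e-03, -5.39594150e+01,  3.39746547e+01,  1.92977343e-02,
        5.13106869e-06, -5.10487759e-07]), 'eef_pos': array([0.20936664, 0.56168465, 0.24144427]), 'ee_rot': array([ 1.77439709e-01,  9.84131309e-01, -8.33187771e-04, -1.45721427e-04]), 'force': array([-0.78251328,  0.05524876, -0.43025333]), 'ft_torque': array([-0.01668339,  0.00389319, -0.03465162]), 'gripper_force': 0.0, 'gripper_width': 0.08527536070087927}
scene [ 0.39166808 -0.25573009  0.99474013] [0.884 0.298 0.581]
tweezers 0.83 [236.7, 160.7] 1120 [ 0.5463 -0.266   0.012 ] [ 0.485 -0.31   0.001] [ 0.617 -0.221  0.018]
specimen 0.64 [389.6, 322.1] 278 [0.6311 0.189  0.0325] [0.62  0.18  0.004] [0.636 0.197 0.036]
pin tweezers 0.84 [240.6, 160.5] [ 0.5465 -0.2613  0.    ]
pin jaws 0.78 [200.0, 160.3] [ 0.608  -0.3135  0.008 ]
pin specimen 0.76 [387.0, 328.1] [0.6263 0.1829 0.    ]
side [0.46915303 0.20311389 0.47367669] [0.321 0.418 0.456]
tweezers 0.61 [372.2, 166.3] 628 [ 0.5321 -0.2536  0.0124] [ 0.477 -0.303  0.003] [ 0.608 -0.218  0.018]
specimen 0.53 [207.0, 294.9] 324 [0.6195 0.1911 0.0273] [0.615 0.182 0.005] [0.631 0.197 0.036]
pin tweezers 0.93 [370.0, 166.0] [ 0.5379 -0.2637  0.    ]
pin jaws 0.77 [347.7, 145.8] [ 0.6128 -0.3119  0.008 ]
pin specimen 0.88 [205.9, 302.3] [0.6272 0.1875 0.    ]
```

```bash
python3 -c "
import cv2,numpy as np
a=cv2.imread('pics/scene1.png');b=cv2.imread('pics/side1.png')
cv2.imwrite('pics/both.png',np.vstack([a[80:380,:],b[80:380,:]]))"
```

```text
(no output)
```

View pics/both.png

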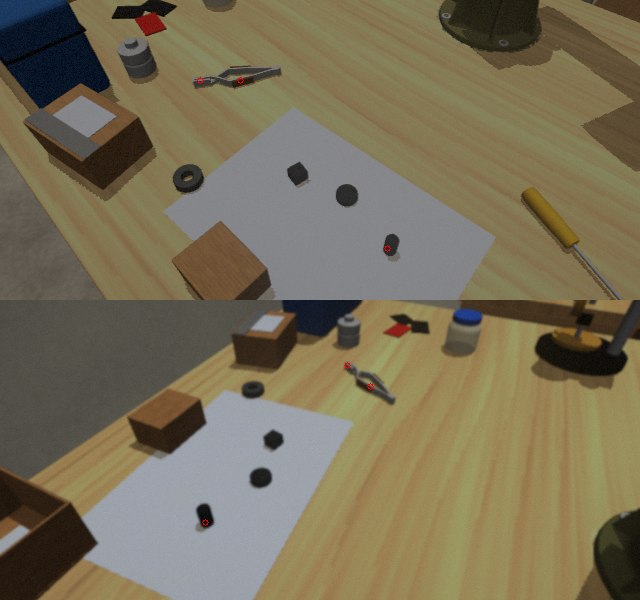

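The picture shows the tweezers at about (237,160) in the scene view, with jaws at (200,160). The row is block (297,253), disc (347,275) and cylinder (387,325), so the networks have the right piece. Next I'll compute the move to look from the wrist camera near the specimen.

```bash
cat >> h.py <<'E'
from scipy.spatial.transform import Rotation as Ro
def go(p,yaw):
    "rows numbers for TCP at p, tool y at heading yaw (deg), pointing down"
    s=manip.observe(); R=Ro.from_quat(s["ee_rot"]); a=np.radians(yaw); y=np.array([np.cos(a),np.sin(a),0]); z=np.array([0,0,-1.])
    T=Ro.from_matrix(np.c_[np.cross(y,z),y,z])
    print("t",round(s["time"],2),"now",s["eef_pos"].round(4),"shift",(R.inv().apply(np.array(p)-s["eef_pos"])/.3).round(4),"turn",((R.inv()*T).as_rotvec()/np.pi).round(4),"q6",s["joint_positions"][5].round(2),"w",s["gripper_width"].round(4))
def wrist():
    s=manip.observe(); c=manip.capture("wrist"); M=np.eye(4); M[:3,:3]=Ro.from_quat(s["ee_rot"]).as_matrix(); M[:3,3]=s["eef_pos"]
    I=np.linalg.inv(M@c["tool_from_camera"]); c["R"]=I[:3,:3]; c["t"]=I[:3,3]; return c
E
python3 -c "
from h import *
print(manip.nose_length); go([.54,.19,.24],90)"
```

```text
0.011Traceback (most recent call last):
  File "<string>", line 3, in <module>
    print(manip.nose_length); go([.54,.19,.24],90)
                              ~~^^^^^^^^^^^^^^^^^^
  File "h.py", line 17, in go
    print("t",round(s["time"],2),"now",s["eef_pos"].round(4),"shift",(R.inv().apply(np.array(p)-s["eef_pos"])/.3).round(4),"turn",((R.inv()*T).as_rotvec()/np.pi).round(4),"q6",s["joint_positions"][5].round(2),"w",s["gripper_width"].round(4))
                                                                                                                                                                                                                     ^^^^^^^^^^^^^^^^^^^^^^^^
AttributeError: 'float' object has no attribute 'round'
```

```bash
sed -i 's/s\["gripper_width"\].round(4)/round(float(s["gripper_width"]),4)/' h.py
python3 -c "
from h import *
go([.54,.19,.24],90)"
```

```text
t 0.6 now [0.2096 0.5622 0.2423] shift [-1.4654 -0.7779  0.0077] turn [-0.      0.     -0.1136] q6 1.57 w 0.0853
```

```bash
python3 -m handwheel '[[[-0.9,-0.48,0,0,0,-0.11],[-0.9,-0.48,0,0,0,-0.11],[-0.9,-0.48,0,0,0,-0.11],[-0.9,-0.48,0,0,0,-0.11],[-0.9,-0.48,0,0,0,-0.11],[-0.9,-0.48,0,0,0,-0.11],[-0.9,-0.48,0,0,0,-0.11],[-0.9,-0.48,0,0,0,-0.11],[-0.9,-0.48,0,0,0,-0.11]]]' 0
python3 -c "
from h import *
go([.54,.19,.24],90)"
```

```text
time: 1.35
eef_pos: [0.4146, 0.33, 0.2425]
ee_rot: [0.008, 1.0, -0.0, 0.001]
force: [-1.1, -0.0, 0.3]
gripper_width: 0.0854
gripper_force: 0.0
t 1.35 now [0.4146 0.33   0.2425] shift [-0.4255 -0.4599  0.0091] turn [-0.0002  0.0004 -0.0052] q6 0.69 w 0.0854
```

```bash
python3 -m handwheel '[[[-0.42,-0.46,0,0,0,0],[-0.42,-0.46,0,0,0,0],[-0.42,-0.46,0,0,0,0],[-0.42,-0.46,0,0,0,0],[-0.42,-0.46,0,0,0,0],[-0.42,-0.46,0,0,0,0],[-0.42,-0.46,0,0,0,0]]]' 0
python3 - <<'E'
from h import *
c=wrist(); im=c["color"].copy()
for s in manip.silhouettes(c,"specimen")[:3]:
    P,_,_=pts(c,s["region"]); T=P[P[:,2]>np.percentile(P[:,2],90)-.004]
    print(round(s["p"],2),s["centre"],s["region"].sum(),"top mid",((T.min(0)+T.max(0))/2).round(4),T.mean(0).round(4),np.ptp(T,axis=0).round(4))
    im[s["region"]]=im[s["region"]]//2+(0,0,100)
for s in manip.pinpoint(c,"specimen")[:2]: print("pin",round(s["p"],2),s["centre"],onz(c,s["centre"],0).round(4))
P,u,v=pts(c); print("table z",np.percentile(P[:,2],[5,50,95]))
cv2.imwrite("pics/w1.png",im)
go([.54,-.26,.24],53)
E
```

```text
time: 1.93
eef_pos: [0.5369, 0.1934, 0.2421]
ee_rot: [0.006, 1.0, 0.0, -0.0]
force: [-0.5, 0.3, -0.8]
gripper_width: 0.0856
gripper_force: 0.0
0.79 [309.8, 252.5] 438 top mid [0.6268 0.188  0.0339] [0.6261 0.188  0.0344] [0.0191 0.0184 0.0053]
pin 0.84 [309.6, 245.1] [0.6248 0.1889 0.    ]
table z [-0.0005974   0.00105901  0.31451383]
t 2.08 now [0.5359 0.1947 0.2423] shift [-0.0284 -1.5156  0.007 ] turn [ 1.000e-04 -2.000e-04  2.025e-01] q6 0.36 w 0.0858
```

View pics/w1.png

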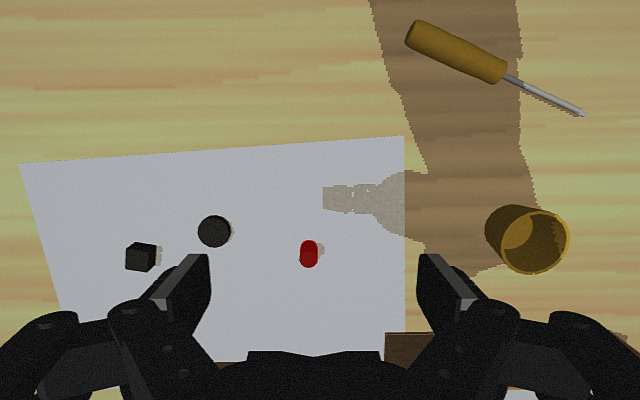

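Wrist view: cylinder (red overlay) at (309,252) between the fingers, disc at (213,230), block at (140,257). The cylinder is at about (0.6265, 0.188) and 34 mm tall. Now on to the tweezers.

```bash
python3 -m handwheel '[[[-0.01,-0.75,0,0,0,0.1],[-0.01,-0.75,0,0,0,0.1],[-0.01,-0.75,0,0,0,0.1],[-0.01,-0.75,0,0,0,0.1],[-0.01,-0.75,0,0,0,0.1],[-0.01,-0.75,0,0,0,0.1],[-0.01,-0.75,0,0,0,0.1]]]' 0
python3 -c "
from h import *
go([.54,-.26,.24],53)"
```

```text
time: 2.67
eef_pos: [0.5368, -0.0335, 0.2426]
ee_rot: [0.163, 0.987, -0.0, 0.0]
force: [-0.0, 0.7, 0.9]
gripper_width: 0.0855
gripper_force: 0.0
t 2.67 now [ 0.5368 -0.0335  0.2426] shift [-0.2535 -0.7112  0.0093] turn [-0.0002  0.0002  0.1011] q6 0.27 w 0.0855
```

```bash
python3 -m handwheel '[[[-0.25,-0.71,0,0,0,0.1],[-0.25,-0.71,0,0,0,0.1],[-0.25,-0.71,0,0,0,0.1],[-0.25,-0.71,0,0,0,0.1],[-0.25,-0.71,0,0,0,0.1],[-0.25,-0.71,0,0,0,0.1],[-0.25,-0.71,0,0,0,0.1],[-0.25,-0.71,0,0,0,0.1]]]' 0
cat > tw.py <<'E'
from h import *
import sys
c=wrist(); im=c["color"].copy()
for name,z in(("tweezers",0),("jaws",.008)):
    for s in manip.pinpoint(c,name)[:2]:
        print("pin",name,round(s["p"],2),s["centre"],onz(c,s["centre"],z).round(4)); cv2.circle(im,tuple(int(x) for x in s["centre"]),3,(0,0,255),1)
for s in manip.silhouettes(c,"tweezers")[:1]:
    P,u,v=pts(c,s["region"]); k=(P[:,2]>.008)&(P[:,2]<.03); Q=P[k,:2]
    m=Q.mean(0); d=np.linalg.svd(Q-m,full_matrices=False)[2][0]; d*=np.sign(d[0]); n=np.array([-d[1],d[0]])
    a=(Q-m)@d; b=(Q-m)@n
    print("sil",round(s["p"],2),s["centre"],"yaw",np.degrees(np.arctan2(d[1],d[0])).round(2),"top z",np.percentile(P[:,2],[50,95]).round(4))
    rear=a.min(); print("rear",(m+d*a.min()).round(4),"tip",(m+d*a.max()).round(4),"len",np.ptp(a).round(4))
    for lo in range(-82,98,12):
        w=b[(a-rear>(lo+82)/1e3)&(a-rear<(lo+94)/1e3)]
        if len(w): print(lo,(w.min()*1e3).round(1),(w.max()*1e3).round(1),end=" | ")
    im[s["region"]]=im[s["region"]]//2+(0,90,0)
cv2.imwrite(sys.argv[1],im)
E
python3 tw.py pics/w2.png
```

```text
time: 3.33
eef_pos: [0.5405, -0.2561, 0.2421]
ee_rot: [0.314, 0.949, 0.0, -0.0]
force: [1.1, 0.6, 0.3]
gripper_width: 0.0854
gripper_force: 0.0
pin tweezers 0.67 [306.0, 176.6] [ 0.5418 -0.2646  0.    ]
pin jaws 0.63 [309.2, 248.7] [ 0.6098 -0.3109  0.008 ]
```

View pics/w2.png

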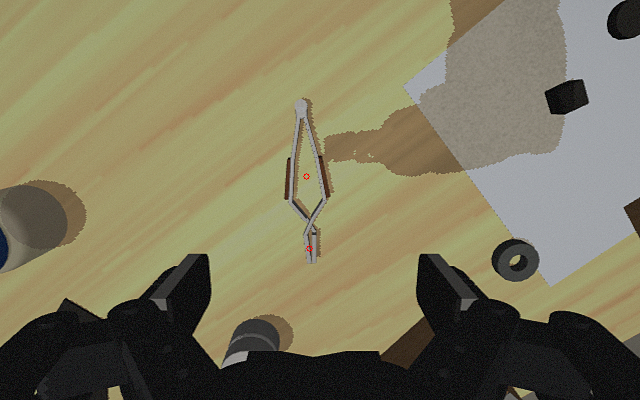

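Wrist view: rear knob at (302,105), brown grips at (289,180) and (324,176), jaw tips at (311,263). The pinpoints (306,177) and (309,249) fit. The silhouette network missed, so I'll fit the axis from the depth points.

```bash
cat > tw2.py <<'E'
from h import *
c=wrist(); P,u,v=pts(c)
pj=[manip.pinpoint(c,n) for n in("tweezers","jaws")]
for s,z in zip(pj,(0,.008)):
    if s: print(round(s[0]["p"],2),onz(c,s[0]["centre"],z).round(4))
o=np.array([.542,-.2635]); h=np.array([.826,-.563])
k=(P[:,2]>.007)&(P[:,2]<.03)&(np.abs((P[:,:2]-o)@[.563,.826])<.04)&(np.abs((P[:,:2]-o)@h-.007)<.11)
Q=P[k,:2]; print(k.sum(),"z",np.percentile(P[k,2],[10,50,90]).round(4))
m=Q.mean(0); d=np.linalg.svd(Q-m,full_matrices=False)[2][0]; d*=np.sign(d[0]); n=np.array([-d[1],d[0]])
a=(Q-m)@d; b=(Q-m)@n; r=a.min()
print("yaw pca",np.degrees(np.arctan2(d[1],d[0])).round(2),"rear",(m+d*r).round(4),"tip",(m+d*a.max()).round(4),"len",np.ptp(a).round(4))
X=[];C=[]
for lo in range(-82,98,9):
    w=b[(a-r>=(lo+82)/1e3)&(a-r<(lo+91)/1e3)]
    if len(w): print(lo+4,(w.min()*1e3).round(1),(w.max()*1e3).round(1),end=" | "); X.append(lo+4.5); C.append((w.min()+w.max())/2*1e3)
p=np.polyfit(X,C,1); t=np.arctan(p[0]); print("\naxis yaw",(np.degrees(np.arctan2(d[1],d[0]))+np.degrees(t)).round(2),"origin from extents",(m+d*((r+a.max())/2-.0075)+n*np.polyval(p,0)/1e3).round(4))
E
python3 tw2.py
```

```text
0.85 [ 0.5425 -0.2647  0.    ]
0.94 [ 0.6102 -0.3107  0.008 ]
1856 z [0.0148 0.0164 0.0174]
yaw pca -33.08 rear [ 0.4737 -0.2202] tip [ 0.6224 -0.317 ] len 0.1775
-78 -6.3 6.0 | -69 -5.9 6.1 | -60 -6.8 7.5 | -51 -8.3 9.1 | -42 -11.1 11.6 | -33 -12.9 13.3 | -24 -18.9 19.0 | -15 -19.6 19.8 | -6 -21.3 21.3 | 3 -22.1 23.0 | 12 -23.8 24.5 | 21 -24.0 24.5 | 30 -18.2 17.5 | 39 -11.3 11.6 | 48 -3.5 5.7 | 57 -6.5 7.0 | 66 -6.8 6.8 | 75 -6.3 6.2 | 84 -5.7 5.7 | 93 -5.1 5.3 | 
axis yaw -33.08 origin from extents [ 0.5419 -0.2644]
```

```bash
python3 -c "
from h import *
go([.542,-.2644,.06],56.9)"
```

```text
t 3.68 now [ 0.5404 -0.256   0.2425] shift [-0.0208 -0.0196  0.6084] turn [ 0.0001  0.     -0.0191] q6 0.2 w 0.0851
```

```bash
python3 -m handwheel '[[[-0.021,-0.02,0.3,0,0,-0.019],[-0.021,-0.02,0.61,0,0,-0.019],[-0.021,-0.02,0.61,0,0,-0.019],[-0.021,-0.02,0.61,0,0,-0.019],[-0.021,-0.02,0.61,0,0,-0.019],[-0.021,-0.02,0.61,0,0,-0.019],[-0.021,-0.02,0.61,0,0,-0.019],[-0.021,-0.02,0.61,0,0,-0.019]]]' 0
python3 -c "
from h import *
go([.542,-.2644,.015],56.9)
c=wrist(); cv2.imwrite('pics/w3.png',c['color'])"
```

```text
time: 4.35
eef_pos: [0.543, -0.2662, 0.0611]
ee_rot: [0.286, 0.958, -0.0, 0.001]
force: [0.7, 0.0, 0.5]
gripper_width: 0.0854
gripper_force: 0.0
t 4.35 now [ 0.543  -0.2662  0.0611] shift [0.0065 0.003  0.1537] turn [ 0.0001  0.0008 -0.0006] q6 0.12 w 0.0854
```

View pics/w3.png

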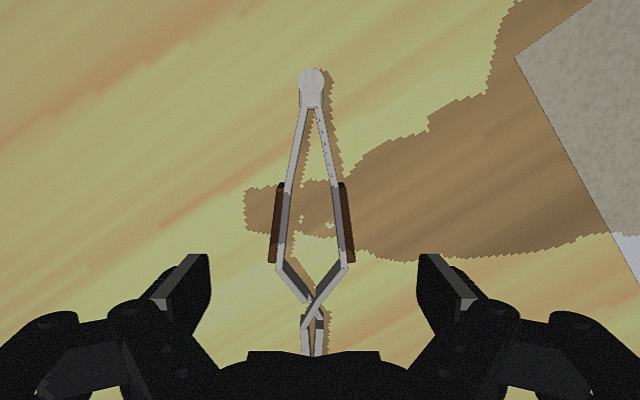

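The grips at (276,225) and (346,225) sit centred between the fingers (mid-column 313). I'll descend, then close in stages.

```bash
python3 -m handwheel '[[[0.0065,0.003,0.08,0,0,0],[0.0065,0.003,0.15,0,0,0],[0.0065,0.003,0.15,0,0,0],[0.0065,0.003,0.15,0,0,0]]]' 0
python3 -m handwheel '[[[0,0,0,0,0,0],[0,0,0,0,0,0],[0,0,0,0,0,0],[0,0,0,0,0,0],[0,0,0,0,0,0],[0,0,0,0,0,0]]]' 0.5 30
```

```text
time: 4.73
eef_pos: [0.5408, -0.2641, 0.0153]
ee_rot: [0.286, 0.958, -0.0, 0.0]
force: [0.5, -0.6, 0.6]
gripper_width: 0.0851
gripper_force: 0.0
time: 5.23
eef_pos: [0.5417, -0.2646, 0.0157]
ee_rot: [0.286, 0.958, -0.0, 0.001]
force: [-0.5, 0.5, 4.5]
gripper_width: 0.0428
gripper_force: 3.9
```

```bash
python3 -m handwheel '[[[0,0,0,0,0,0],[0,0,0,0,0,0],[0,0,0,0,0,0],[0,0,0,0,0,0],[0,0,0,0,0,0],[0,0,0,0,0,0],[0,0,0,0,0,0],[0,0,0,0,0,0]]]' 1 30
python3 -c "
from h import *
c=wrist(); cv2.imwrite('pics/w4.png',c['color'])"
```

```text
time: 5.9
eef_pos: [0.5423, -0.2651, 0.0164]
ee_rot: [0.286, 0.958, -0.001, 0.002]
force: [-0.3, -1.1, 8.3]
gripper_width: 0.021
gripper_force: 29.5
```

View pics/w4.png

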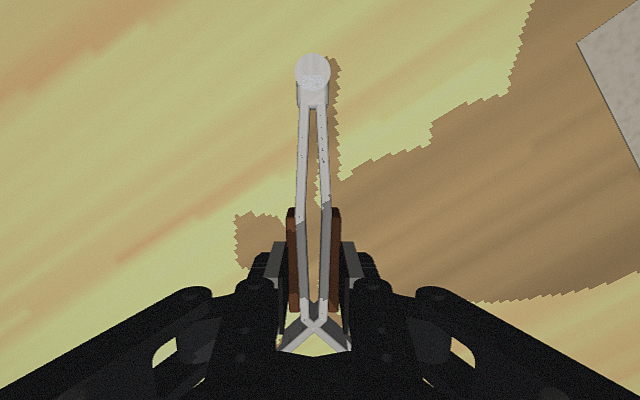

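The squeeze worked: the grips are parallel at (292,260) and (336,260), and the blades are crossed wide open at about (313,340). Lifting.

```bash
python3 -m handwheel '[[[0,0,-0.03,0,0,0],[0,0,-0.08,0,0,0],[0,0,-0.14,0,0,0],[0,0,-0.2,0,0,0],[0,0,-0.23,0,0,0],[0,0,-0.23,0,0,0],[0,0,-0.23,0,0,0]]]'
python3 -c "
from h import *
go([.5465,.188,.085],90)
c=wrist(); P,u,v=pts(c); h=np.array([.838,-.546]); q=(P[:,:2]-[.542,-.2645]); a=q@h; b=q@[.546,.838]
for lo in(-85,-70,-50,-35):
    k=(a>lo/1e3)&(a<(lo+15)/1e3)&(abs(b)<.02)&(P[:,2]>.04)
    print(lo,k.sum(),np.median(P[k],0).round(4),(np.median(b[k])*1e3).round(1),np.percentile(P[k,2],[80]))
"
```

```text
time: 6.53
eef_pos: [0.5407, -0.2641, 0.0836]
ee_rot: [0.286, 0.958, -0.0, 0.0]
force: [-0.3, -0.2, -0.9]
gripper_width: 0.0209
gripper_force: 30.1
t 6.53 now [ 0.5407 -0.2641  0.0836] shift [ 0.8095  1.2712 -0.0053] turn [-0.      0.0003 -0.1846] q6 0.13 w 0.0209
-85 1403 [ 0.4779 -0.2212  0.0835] 1.4 [0.08409815]
-70 990 [ 0.4895 -0.2289  0.0835] 1.3 [0.08404187]
-50 794 [ 0.5069 -0.2399  0.0835] -0.8 [0.08405878]
-35 2253 [ 0.5205 -0.2494  0.1661] -2.3 [0.16874688]
```

Lifted flat: the top is at an even 84 mm, so the underside is 15.5 mm below the TCP. Carrying it over.

```bash
python3 -m handwheel '[[[0.05,0.08,0,0,0,-0.02],[0.12,0.18,0,0,0,-0.04],[0.18,0.28,0,0,0,-0.06],[0.25,0.39,0,0,0,-0.08],[0.31,0.49,0,0,0,-0.1],[0.37,0.58,0,0,0,-0.12],[0.4,0.63,0,0,0,-0.14],[0.4,0.63,0,0,0,-0.14]]]'
python3 -c "
from h import *
go([.5465,.188,.085],90)"
```

```text
time: 7.25
eef_pos: [0.5424, -0.0365, 0.0819]
ee_rot: [0.067, 0.998, 0.001, -0.001]
force: [0.2, -0.2, -1.5]
gripper_width: 0.021
gripper_force: 30.1
t 7.25 now [ 0.5424 -0.0365  0.0819] shift [ 0.0859  0.7436 -0.0093] turn [ 0.0005 -0.0009 -0.0424] q6 0.07 w 0.021
```

```bash
python3 -m handwheel '[[[0.01,0.08,0,0,0,-0.01],[0.02,0.18,0,0,0,-0.02],[0.04,0.29,0,0,0,-0.03],[0.05,0.4,0,0,0,-0.042],[0.06,0.51,0,0,0,-0.042],[0.07,0.61,0,0,0,-0.042],[0.08,0.69,0,0,0,-0.042],[0.086,0.744,-0.005,0,0,-0.042],[0.086,0.744,-0.005,0,0,-0.042],[0.086,0.744,-0.005,0,0,-0.042]]]'
python3 - <<'E'
from h import *
go([.5465,.188,.0155],90)
ims=[]
for n in("scene","side"):
    c=manip.capture(n); im=c["color"].copy()
    for name,z in(("jaws",.075),("tweezers",.068),("specimen",0)):
        for s in manip.pinpoint(c,name)[:1]:
            print(n,name,round(s["p"],2),s["centre"],onz(c,s["centre"],z).round(4)); q=s["centre"]
    x=[int(max(0,min(240,q[0]-200))),int(max(0,min(100,q[1]-180)))]; ims.append(im[x[1]:x[1]+300,x[0]:x[0]+400]); print(x)
cv2.imwrite("pics/c5.png",np.hstack(ims))
E
```

```text
time: 8.08
eef_pos: [0.5488, 0.1842, 0.0837]
ee_rot: [0.004, 1.0, -0.001, -0.001]
force: [-0.2, -0.5, -0.2]
gripper_width: 0.0205
gripper_force: 30.1
t 8.08 now [0.5488 0.1842 0.0837] shift [0.0073 0.0128 0.2273] turn [-0.0004 -0.0005 -0.0024] q6 0.33 w 0.0205
scene tweezers 0.9 [429.2, 275.3] [0.5509 0.1907 0.068 ]
scene specimen 0.7 [387.3, 328.0] [0.6259 0.1831 0.    ]
[187, 100]
side jaws 0.6 [197.5, 261.1] [0.6321 0.1761 0.075 ]
side tweezers 0.73 [248.6, 288.6] [0.5457 0.1809 0.068 ]
side specimen 0.62 [206.9, 300.4] [0.6281 0.1842 0.    ]
[6, 100]
```

View pics/c5.png

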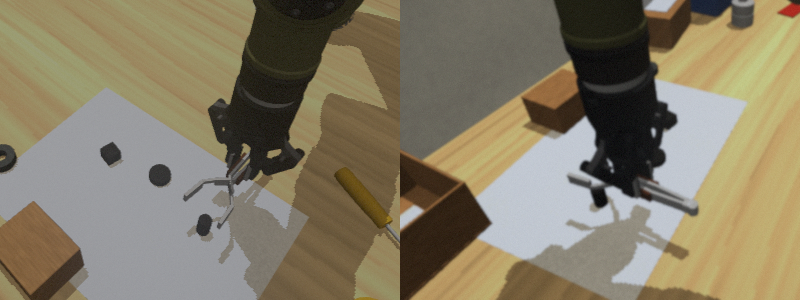

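The jaws are wide open above the standing cylinder (crop left: jaws spread (185,195) to (222,225), cylinder (204,224)). I'll adjust sideways, then check the jaws by depth before descending.

```bash
python3 -m handwheel '[[[0.007,0.011,0.03,0,0,-0.002],[0.007,0.011,0.06,0,0,-0.002],[0.007,0.011,0.06,0,0,-0.002],[0.007,0.011,0.06,0,0,-0.002]]]'
python3 - <<'E'
from h import *
go([.5465,.188,.0155],90)
for n in("scene","side"):
    c=manip.capture(n); P,u,v=pts(c)
    k=(P[:,0]>.60)&(P[:,0]<.665)&(abs(P[:,1]-.187)<.06)&(P[:,2]>.045)&(P[:,2]<.085)
    for sgn in(-1,1):
        q=P[k&((P[:,1]-.187)*sgn>0)]
        if len(q): print(n,sgn,len(q),"y",np.percentile(q[:,1],[5,50,95]).round(4),"x",np.percentile(q[:,0],[3,97]).round(4),"z",np.percentile(q[:,2],[3,97]).round(4))
    k=(P[:,0]>.60)&(P[:,0]<.65)&(abs(P[:,1]-.187)<.018)&(P[:,2]>.028)&(P[:,2]<.04)
    if k.sum(): print("cyl top",k.sum(),P[k].mean(0).round(4))
E
```

```text
time: 8.82
eef_pos: [0.5461, 0.1875, 0.0656]
ee_rot: [0.001, 1.0, -0.0, -0.001]
force: [-0.0, -0.2, -0.8]
gripper_width: 0.0208
gripper_force: 30.1
t 8.82 now [0.5461 0.1875 0.0656] shift [-0.0016  0.0016  0.1669] turn [-0.0002 -0.0007 -0.0005] q6 0.33 w 0.0208
scene -1 170 y [0.1586 0.1623 0.1649] x [0.6019 0.6377] z [0.0515 0.067 ]
scene 1 134 y [0.2126 0.2161 0.2189] x [0.6047 0.6377] z [0.0521 0.0669]
cyl top 163 [0.6276 0.1879 0.034 ]
side 1 243 y [0.2126 0.2171 0.2194] x [0.6013 0.6353] z [0.0512 0.0669]
cyl top 34 [0.6212 0.1943 0.033 ]
```

Jaws at y 0.162 and 0.216, with the cylinder centred between them at 0.188. Descending.

```bash
python3 -m handwheel '[[[-0.001,0,0.03,0,0,0],[-0.001,0,0.07,0,0,0],[-0.001,0,0.11,0,0,0],[-0.001,0,0.14,0,0,0],[-0.001,0,0.165,0,0,0],[-0.001,0,0.165,0,0,0],[-0.001,0,0.165,0,0,0],[-0.001,0,0.165,0,0,0]]]'
python3 - <<'E'
from h import *
go([.5465,.188,.0155],90)
c=manip.capture("scene"); P,u,v=pts(c)
k=(P[:,0]>.60)&(P[:,0]<.66)&(abs(P[:,1]-.189)<.035)&(abs(P[:,1]-.189)>.02)&(P[:,2]>.008)&(P[:,2]<.04)
print("jaw top z",np.percentile(P[k,2],[50,90,97]))
k=(P[:,0]>.60)&(P[:,0]<.65)&(abs(P[:,1]-.187)<.018)&(P[:,2]>.028)&(P[:,2]<.04); print("cyl top",P[k].mean(0).round(4))
E
```

```text
time: 9.58
eef_pos: [0.5472, 0.1877, 0.0167]
ee_rot: [0.001, 1.0, -0.0, -0.0]
force: [0.2, -0.0, -0.0]
gripper_width: 0.0208
gripper_force: 30.6
t 9.58 now [0.5472 0.1877 0.0167] shift [0.0023 0.0011 0.004 ] turn [-0.0001 -0.0002 -0.0006] q6 0.33 w 0.0208
jaw top z [0.0177115  0.01936721 0.02024831]
cyl top [0.6277 0.1878 0.0341]
```

```bash
python3 -m handwheel '[[[0.002,0.001,0.004,0,0,0],[0.002,0.001,0.004,0,0,0],[0.002,0.001,0.004,0,0,0]]]'
python3 -m handwheel '[[[0,0,0,0,0,0],[0,0,0,0,0,0],[0,0,0,0,0,0]]]' 0.68 30
python3 -m handwheel '[[[0,0,0,0,0,0],[0,0,0,0,0,0],[0,0,0,0,0,0]]]' 0.6 30
python3 -m handwheel '[[[0,0,0,0,0,0],[0,0,0,0,0,0],[0,0,0,0,0,0]]]' 0.5 30
python3 -m handwheel '[[[0,0,0,0,0,0],[0,0,0,0,0,0],[0,0,0,0,0,0],[0,0,0,0,0,0],[0,0,0,0,0,0],[0,0,0,0,0,0]]]' 0 30
```

```text
time: 9.88
eef_pos: [0.5468, 0.1881, 0.0161]
ee_rot: [0.001, 1.0, 0.0, -0.0]
force: [0.8, 0.1, -0.7]
gripper_width: 0.021
gripper_force: 30.6
time: 10.13
eef_pos: [0.547, 0.1881, 0.0162]
ee_rot: [0.001, 1.0, 0.0, 0.0]
force: [-0.0, 0.2, -0.7]
gripper_width: 0.0278
gripper_force: 3.8
time: 10.38
eef_pos: [0.5469, 0.1881, 0.0161]
ee_rot: [0.001, 1.0, 0.0, 0.0]
force: [0.1, -0.4, -0.5]
gripper_width: 0.0343
gripper_force: 3.1
time: 10.63
eef_pos: [0.547, 0.1881, 0.0162]
ee_rot: [0.001, 1.0, 0.0, 0.0]
force: [-0.4, 0.6, 0.3]
gripper_width: 0.0429
gripper_force: 0.0
time: 11.13
eef_pos: [0.5469, 0.1881, 0.0161]
ee_rot: [0.001, 1.0, -0.0, -0.0]
force: [-0.7, 0.2, -0.4]
gripper_width: 0.0857
gripper_force: 0.0
```

Released. Now straight up, clear of everything, then look.

```bash
python3 -m handwheel '[[[0,0,-0.05,0,0,0],[0,0,-0.15,0,0,0],[0,0,-0.28,0,0,0],[0,0,-0.4,0,0,0],[0,0,-0.5,0,0,0],[0,0,-0.5,0,0,0],[0,0,-0.5,0,0,0],[0,0,-0.5,0,0,0]]]'
python3 - <<'E'
from h import *
c=wrist(); im=c["color"]; P,u,v=pts(c)
k=(P[:,0]>.45)&(P[:,0]<.66)&(abs(P[:,1]-.188)<.05)&(P[:,2]>.008)&(P[:,2]<.045)
for x in range(460,660,15):
    q=P[k&(abs(P[:,0]-x/1e3)<.0075)&(P[:,2]<.024)]
    if len(q): print(x,len(q),"y",(q[:,1].min()*1e3).round(1),(q[:,1].max()*1e3).round(1),"z",np.percentile(q[:,2],[50,90]).round(4))
q=P[k&(P[:,2]>.028)&(P[:,0]>.6)]; print("cyl top",len(q),q.mean(0).round(4),np.ptp(q,axis=0).round(4),"z",np.percentile(q[:,2],[20,80]))
s=manip.capture("scene")["color"]
cv2.imwrite("pics/f6.png",np.hstack([im[:,100:500],s[100:400,187:587].copy() if 0 else cv2.copyMakeBorder(s[100:400,187:587],0,100,0,0,0)]))
E
```

```text
time: 11.8
eef_pos: [0.5465, 0.188, 0.1656]
ee_rot: [0.001, 1.0, -0.0, -0.0]
force: [-0.1, -0.7, -0.4]
gripper_width: 0.0857
gripper_force: 0.0
460 29 y 184.8 193.3 z [0.0165 0.0172]
475 306 y 183.1 194.9 z [0.0166 0.0175]
490 216 y 182.2 195.8 z [0.0169 0.0178]
505 194 y 179.7 198.3 z [0.0174 0.0182]
520 224 y 173.6 205.0 z [0.0177 0.0185]
535 366 y 171.8 206.0 z [0.0181 0.019 ]
550 366 y 170.8 207.9 z [0.0185 0.0194]
565 305 y 169.8 208.0 z [0.0189 0.0197]
580 291 y 174.9 203.9 z [0.019  0.0201]
595 185 y 177.8 200.0 z [0.019  0.0202]
610 232 y 174.3 203.7 z [0.0196 0.0209]
625 330 y 175.0 203.5 z [0.0201 0.0216]
640 110 y 174.9 203.5 z [0.021  0.0218]
cyl top 440 [0.6256 0.1893 0.0339] [0.019  0.0189 0.0081] z [0.03338251 0.03493648]
```

View pics/f6.png

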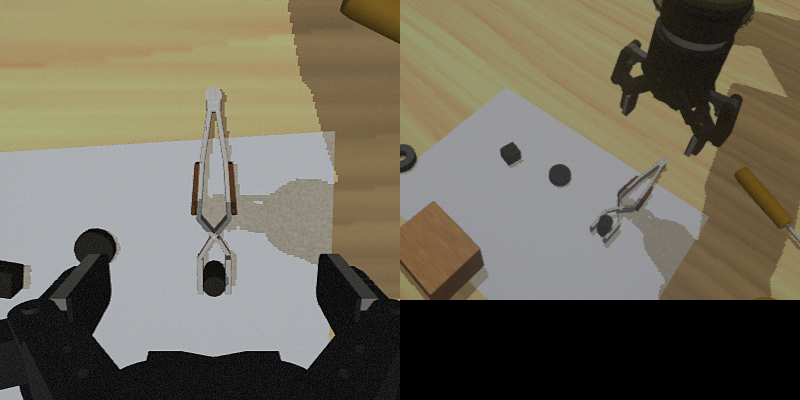

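The jaws clamp the upright cylinder: wrist crop (213,278), mid-jaw within about 2 mm of its axis. The tweezers lie flat (about 1.5° tilt) and the gripper is clear.

```bash
python3 -c "
from plant import manip
print(manip.hand_in())"
```

```text
the job is handed in; nothing more can be done
None
```

I handed the job in at about 12 s of the 45 s limit; no verdict came back. At my last look the released tweezers lay flat (about 1.5° tilt), clamping the upright cylinder within 2 mm of its original position.

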